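# Add a slotted disc to the clothes airer's counterweight

### The arm

A 7-joint arm with a two-finger parallel gripper is mounted at the origin on the work surface. World frame = base frame: x ahead of the robot, y to its left, z up, the work surface at z = 0. Lengths are in mm, angles in rad, forces in N, time in s.
With the tool pointing down it reaches from about 400 to 925 mm from the base axis. Payload 4.1 kg.
Tool frame: the origin (TCP) lies on the centre line of the jaws, within the pads' length; the fingertips stand 22 mm ahead of it and the grasp point (between the pads) lies 3 mm ahead of it (arm.tip_extent is the z of the fingertips in the tool frame, in mm); z points along the fingers, y is the line along which they close (so a half turn about z gives the same grasp; the last joint's range is limited). The gripper opens to 85 mm and grips with 20 to 120 N. Pads are 22 mm wide; open, the fingers measure 114 mm over their backs; the gripper's body (76 mm by 85 mm) begins 54 mm behind the grasp point. The pads swing forward as they close: fully open they stand 13 mm farther back than shut.
Start: joints at [1.122, 0.398, 0.045, 1.537, -0.019, 1.207, -0.051], TCP at [222.799, -610.656, 253.347] pointing down, gripper open.
Joint ranges: [-2.82, 2.82], [-0.49, 2.23], [-1.37, 1.46], [0, 2.46], [-1.36, 4.5], [0.23, 2], [-2.94, 2.94]. Speed limits (rad/s): [2.57, 2.57, 3.14, 3.14, 3.14, 3.14, 3.14].

### API

Orientations are given as a rotation vector (axis times angle).
In Python, from workcell import arm gives the robot as it stands.
- The arm moves only by the shell command python3 -m inch 'ROWS' [FORCE]. ROWS is JSON, a list of rows, each a list of 7 numbers: the finger opening in m, from 0 to 0.0854, then the shift along the tool's x, y, z in m, then the turn, a rotation vector about the tool's x, y, z in degrees. In form: [[jaw, x, y, z, ax, ay, az], ...]. A call has 1 to 5 rows; each row is the pose to reach, as a shift and turn from the pose commanded when the call began, along the tool's axes at that moment; what a row does not reach only later rows make up. A row lasts 1/8 s, in which the tool goes at most 62.5 mm and 10.7 degrees, less where a joint would pass 70% of its speed; a pose out of reach is approached as far as the arm can. A call with a gripper value outside its range is refused whole. The fingers move at their own pace and stop on an object; FORCE is the grip in N (left out, the last holds). Time passes only in rows, so rows that repeat a pose let the fingers close. It gives the time, the measured TCP pose, the force, the opening and the grip force at its end, in the units of the state.
- arm.read_state(): the state, without advancing time (a new reading comes with each control period).
- arm.grab_frame(name): name is "scene" or "top"; returns a dict with "img" (400x640x3 uint8, red, green, blue), "mtx" (3x3 intrinsics, pixels), "rvec" (rotation vector, rad) and "tvec" (3), from world to camera coordinates, as OpenCV has them. Camera axes: x right, y down, z forward; pixel columns grow to the right and rows downward; lengths in mm; the calibration is good to about 2 mm. A picture is of the moment at which its call begins. There is no depth.
- arm.sign_off(): hands the job in; it is judged then, once.
The state is a dict: "time_s": time; "joints": joint angles; "qvel": joint speeds; "joint_efforts": joint torques, N m; "eef_pos": TCP position; "tcp_rot": TCP orientation; "contact_force": force on the tool from outside, world axes, zero at the start; "moment": the same for the moment, N m; "finger_gap": finger opening in mm; "grip_force": force on a finger pad.
Only numpy, scipy, OpenCV 4.12 (cv2) and the standard library are available. Lean on these libraries where they do the work, as an engineer would, in place of code of your own. Each camera call takes 0.05 s, during which the arm holds its last target. There are 200 camera calls.

### The job

Add the spare slotted iron disc from the turntable to the airer's counterweight: slide it sideways onto the upright stem from the open front of the cradle, fully home, then turn it on the stem until its slot faces square to the left or right side of the cradle, whichever is away from the slot of the disc just beneath, and leave it lying flush on the stack. Feel your way gently: the carrier does not stand exactly central in its cradle, and neither it nor the discs already on it may be shoved or dragged round. Leave the spray bottle, peg bucket, canister and brush alone.

Things in the scene. Friction and masses are not known exactly. Their poses are not given: they have to be found in the camera images.
- cradle: White steel loading cradle, fixed. Base plate 6 mm; three walls with tops at z = 56 mm: back wall (inner face x = +67 mm), left and right walls (inner faces y = +67, -67 mm; x -49 to +69 mm). The front (-x) is open. Origin: midway between the side walls, on the shelf; x to the back wall, y to the left wall, z up. In it, on a rubber buffer, stands the counterweight's carrier with a grey and, on top, a blue disc.
- stack_top (a point): Point of the cradle at its x = y = 0, z = 46 mm: the height of the top of the two loaded discs, on which the spare disc must lie. The upright steel stem (round, 8 mm diameter) stands near it, up to 6 mm away in the cradle's x and up to 6 mm in its y; this offset is not reported: find it by touch. The stem stands firm to about 25 N; never press the disc against it with more than 10 N, nor on the stack with more than 25 N.
- eye_under (a point): Point of the cradle at its x = y = 0, z = 67 mm: the height of the underside of the lifting eye on the stem's top (ring of 5 mm wire, 22 mm wide in the cradle's x, 5 mm thick in y, top at z = 90 mm; offset with the stem). Bare stem shows between z = 46 and 67 mm: the 14 mm thick disc must go on in this gap.
- lower_disc (a joint): Turn about the vertical of the blue top one of the two loaded discs (same shape as the spare one): direction of its slot in the cradle's frame, 0 = slot towards the back wall (+x), positive = turned counterclockwise seen from above (towards the left wall, +y), about -1.2 to 1.2 rad. It drags round if turned with more than about 0.1 N m.
- disc: The spare blue slotted iron disc, about 0.31 kg, 66 mm diameter, 14 mm thick, lying flat on the turntable. Origin: centre of its underside. A slot 10 mm wide runs from the centre to the rim along the disc's own +x; it ends at the centre in a half round of 5 mm radius, and over the last 10 mm before the rim it flares to 25 mm width. z is up.
- slot_mouth (a point): Point in the middle of the slot's mouth, on the rim of the spare disc: 33 mm from its axis along its +x, at half its thickness.
- turntable: Grey and white plastic turntable, 210 mm diameter, its top face 20 mm above the shelf with a rim 5 mm higher (inner radius 97 mm). The base is fixed, the platter turns stiffly. Origin: centre of its underside.
- spray: Closed lavender spray bottle, 66 mm diameter, 200 mm high. Origin: centre of its underside. Leave alone.
- bucket: Ribbed steel bucket of pegs, 120 mm diameter, 105 mm high, pegs up to 140 mm. Origin: centre of its underside. Leave alone.
- canister: Glass canister with a wire clip latch, 94 mm diameter, 140 mm high. Origin: centre of its underside. Leave alone.
- brush: Scraping brush with a rubber edge, lying bristles down, 200 x 44 mm, 41 mm high, long along its x. Origin: under its middle. Leave alone.
Things that resemble listed ones, but are neither listed nor needed, are in the scene too. Several things have the shape of the disc; the one meant has the colours described above.

How it is judged (in metres and radians):
On the way, in this order (a step that is already met when the one before it is completed fails the run):
1. the spare disc is slid home onto the stem just above the stack, its slot still towards the back (horizontal distance between disc and carrier_c0 below 0.003 m and z of disc in the frame of cradle between 0.0445 and 0.0545 m and angle between the x axis of disc and the x axis of cradle, either way round below 0.85 rad and x of slot_mouth in the frame of cradle above 0 m), for 0.1 s.
2. it is turned on the stem until its slot faces the side away from the slot beneath (horizontal distance between disc and carrier_c0 below 0.003 m and z of disc in the frame of cradle between 0.0445 and 0.0545 m and angle between the x axis of disc and the y axis of cradle, either way round below 0.44 rad and ((value of joint lower_disc below 0.2 rad and y of slot_mouth in the frame of cradle above 0 m) or (value of joint lower_disc above -0.2 rad and y of slot_mouth in the frame of cradle below 0 m))), for 0.1 s.
At the end, for the whole second after the job is handed in: The spare disc rests flush on the stack (within 1.5 mm, tilt under 2 degrees), centred on the stem within 2.5 mm, released, still, its slot within 25 degrees of square to the left or right wall: the side away from the slot beneath (either side if that slot is within 0.2 rad of straight back) (horizontal distance between disc and carrier_c0 below 0.0025 m and z of disc in the frame of cradle between 0.0445 and 0.0475 m and angle between disc's own z axis and vertical below 0.04 rad and angle between the x axis of disc and the y axis of cradle, either way round below 0.44 rad and ((value of joint lower_disc below 0.2 rad and y of slot_mouth in the frame of cradle above 0 m) or (value of joint lower_disc above -0.2 rad and y of slot_mouth in the frame of cradle below 0 m)) and linear speed of disc below 0.01 m/s); the robot touches nothing.
It fails at once if the spare disc pressed against the stem with more than 10 N, or on the stack or cradle with more than 25 N (contact force between disc and carrier_c0 above 10 N or contact force between disc and cradle above 25 N).
It fails at once if the gripper pressed against the cradle, the carrier or the discs on it with more than 12 N (contact force between the arm and cradle above 12 N).
It fails at once if the carrier shoved more than 3 mm out of its place on the rubber buffer (distance of carrier_c0 from where it was at the start of the episode above 0.003 m).
It fails at once if the discs already on the carrier dragged round (by more than about 15 degrees) (distance of lower_disc_c0 from where it was at the start of the episode above 0.006 m).
It fails at once if the spray bottle, peg bucket, canister or brush moved more than 20 mm or tipped (distance of any of spray, bucket, canister, brush from where it was at the start of the episode above 0.02 m or angle between any of spray, bucket, canister, brush's own z axis and vertical above 0.3 rad).
It also fails if it takes over 72 s, if anything falls off the work surface, if the arm or the gripper's body presses on something with over 40 N, if the wrist force passes 120 N, or if a joint passes its speed limit or range.

## Working session

There is one attempt and no reset: what is moved stays moved. The work goes in short steps, Python scripts to look and compute and a shell command to move; the robot and the scene stay as the last step left them, time stands still between calls to the robot, and variables do not carry over. Pictures are saved under pics/ and viewed, at most 10 in all, crops included, and the job is handed in when it is done.

```bash
ls; mkdir -p pics; python3 - <<'E'
from workcell import arm
import cv2
for n in("scene","top"):
    f=arm.grab_frame(n);cv2.imwrite(f"pics/{n}0.png",f["img"][:,:,::-1]);print(f["mtx"],f["rvec"],f["tvec"])
print(arm.read_state(), arm.tip_extent)
E
```

```text
pics
[[411.20679429   0.         315.19454   ]
 [  0.         411.20679429 198.11701739]
 [  0.           0.           1.        ]] [ 2.03319827  1.56026351 -0.54955869] [-124.73443846 -307.31858832 1461.35403254]
[[369.00852314   0.         315.27922838]
 [  0.         369.00852314 203.74920338]
 [  0.           0.           1.        ]] [ 2.19931384 -2.16652095  0.04925815] [  10.69100869  487.3786776  1111.46293633]
{'time_s': 0.1, 'joints': array([ 1.12200912,  0.39913306,  0.04500741,  1.53773324, -0.01869307,
        1.20688646, -0.05068819]), 'qvel': array([ 0.00032161, -0.0022775 , -0.00164711, -0.00268392,  0.00125209,
       -0.00060759,  0.00116005]), 'joint_efforts': array([ 3.07886687e-03, -4.76265264e+01,  1.36951447e+00, -2.54949439e+01,
        1.18115055e-02,  5.05415621e-03,  1.02958273e-05]), 'eef_pos': array([ 222.61763893, -610.13923909,  252.36624687]), 'tcp_rot': array([-3.09196321e+00, -5.46590925e-01,  6.54561884e-04]), 'contact_force': array([-0.18741271, -0.24001748, -0.12899605]), 'moment': array([-0.03410318,  0.01621769, -0.00750076]), 'grip_force': 0.0, 'finger_gap': 85.53291484786004} 22.0
```

View pics/scene0.png

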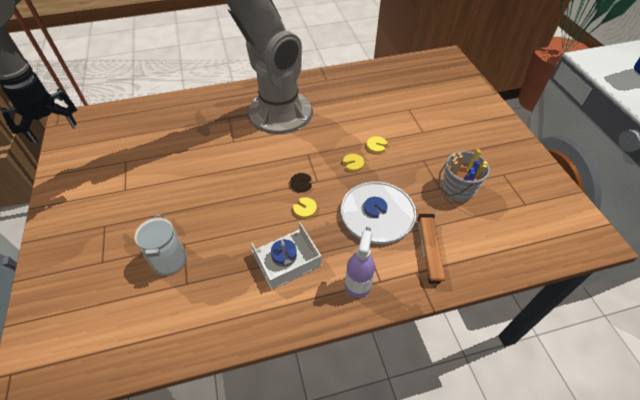

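View pics/top0.png

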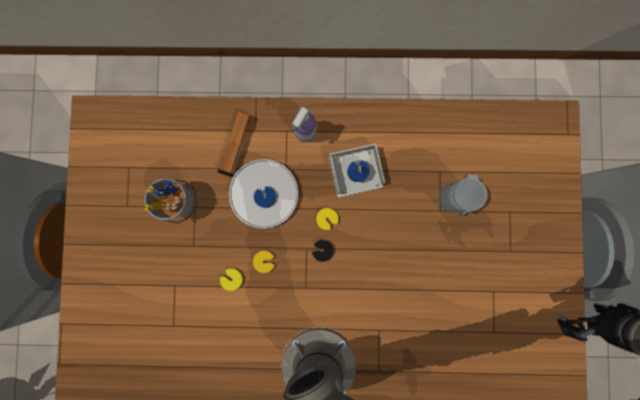

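The scene view shows the cradle at about (287,255), with the turntable and blue disc at (376,207). In the top view the cradle is at (358,171), the disc at (265,197) and the spray bottle at (304,124). I'll zoom in on these.

```bash
cat > h.py <<'E'
import numpy as np,cv2
from workcell import arm
def ray(f,uv):
    R=cv2.Rodrigues(np.float64(f["rvec"]))[0];t=np.float64(f["tvec"]).ravel()
    p=cv2.undistortPoints(np.float64(uv).reshape(-1,1,2),np.float64(f["mtx"]),None).reshape(-1,2)
    return -R.T@t,np.c_[p,np.ones(len(p))]@R
def plane(f,uv,z):
    c,d=ray(f,uv);return c+d*((z-c[2])/d[:,2])[:,None]
def proj(f,P):
    return cv2.projectPoints(np.float64(P).reshape(-1,3),np.float64(f["rvec"]),np.float64(f["tvec"]),np.float64(f["mtx"]),None)[0].reshape(-1,2)
def tri(f,a,g,b):
    c1,d1=ray(f,[a]);c2,d2=ray(g,[b]);d1=d1[0];d2=d2[0]
    s=np.linalg.lstsq(np.c_[d1,-d2],c2-c1,rcond=None)[0]
    p,q=c1+s[0]*d1,c2+s[1]*d2
    return (p+q)/2,np.linalg.norm(p-q)
def blue(f,box):
    x0,y0,x1,y1=box;h=cv2.cvtColor(f["img"],cv2.COLOR_RGB2HSV)
    m=cv2.inRange(h,(100,110,40),(125,255,255));k=np.zeros_like(m);k[y0:y1,x0:x1]=m[y0:y1,x0:x1];return k
E
python3 - <<'E'
from h import *
s=arm.grab_frame("scene");t=arm.grab_frame("top")
def crop(f,x,y,w,h,S):return cv2.resize(f["img"][y:y+h,x:x+w],(400,300),interpolation=cv2.INTER_CUBIC)
m=np.vstack([np.hstack([crop(s,247,222,80,60,5),crop(s,336,177,80,60,5)]),np.hstack([crop(t,318,141,80,60,5),crop(t,225,165,80,60,5)])])
cv2.imwrite("pics/m1.png",m[:,:,::-1])
for f,b in((s,(355,190,400,225)),(t,(245,180,285,215))):
    k=blue(f,b);c=max(cv2.findContours(k,0,1)[0],key=cv2.contourArea);print(cv2.contourArea(c),cv2.minEnclosingCircle(c),cv2.fitEllipse(cv2.convexHull(c)))
E
```

```text
239.0 ((375.0, 206.0), 11.180439949035645) ((375.0089111328125, 205.7030029296875), (17.515666961669922, 22.203027725219727), 94.65714263916016)
251.0 ((264.452392578125, 196.5), 10.559552192687988) ((264.4958190917969, 196.5585479736328), (19.751548767089844, 21.002857208251953), 94.73971557617188)
```

View pics/m1.png

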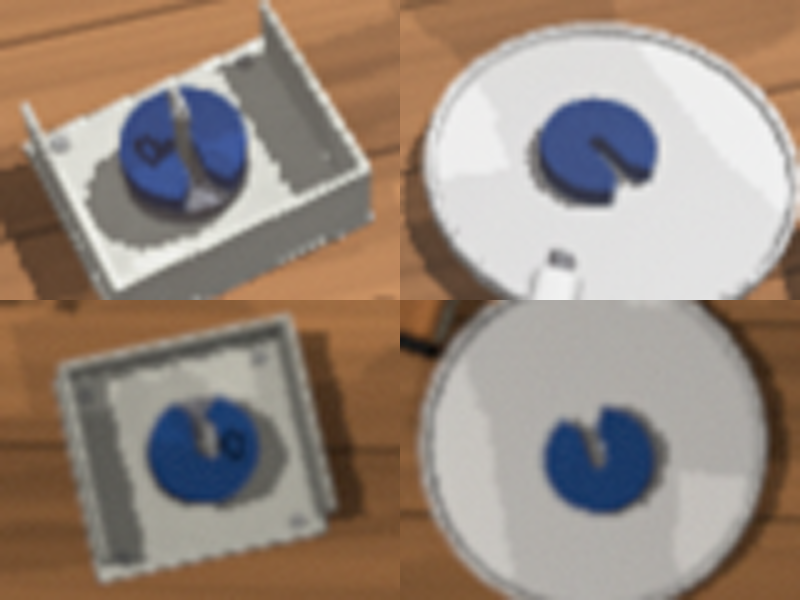

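Mosaic: in the top view (lower left) the loaded disc's slot faces the back wall, with the cradle turned about 10° CCW. The spare disc's slot (lower right) points roughly +x and a bit to the left. Next I'll measure these.

```bash
python3 - <<'E'
from h import *
np.set_printoptions(precision=1,suppress=True)
s=arm.grab_frame("scene");t=arm.grab_frame("top")
print("cams",ray(s,[[0,0]])[0],ray(t,[[0,0]])[0])
def slot(f,k,ctr,z):
    # share of blue per direction on the top face, by casting sampled points
    a=np.radians(np.arange(0,360,2));out=[]
    h=f["img"].astype(np.float32)
    for r in(15,18,21,24):
        P=np.c_[ctr[0]+r*np.cos(a),ctr[1]+r*np.sin(a),np.full(len(a),z)]
        uv=proj(f,P).astype(np.float32);v=cv2.remap(h,uv[:,:1],uv[:,1:],cv2.INTER_LINEAR).reshape(-1,3)
        w=np.clip(1-(v[:,2]-v[:,0])/np.percentile(v[:,2]-v[:,0],70),0,1)
        w[w<.35]=0
        out.append((r,round(np.degrees(np.angle((w*np.exp(1j*a)).sum())),1),w.sum()*2))
    return out
for name,z,bt,bs in(("spare",34,(245,180,285,215),(355,190,400,225)),("lower",46,(340,155,378,185),(268,236,300,268))):
    C=[]
    for f,b in((t,bt),(s,bs)):
        k=blue(f,b);c=max(cv2.findContours(k,0,cv2.CHAIN_APPROX_NONE)[0],key=cv2.contourArea)
        w=plane(f,c.reshape(-1,2),z)[:,:2].astype(np.float32)
        (x,y),r=cv2.minEnclosingCircle(w);C.append((x,y));print(name,x,y,r,cv2.boundingRect(c))
    c=np.array(C[0]);print(slot(t,None,c,z))
    print(' scene',slot(s,None,c,z))
# turntable centre
h=cv2.cvtColor(t["img"],cv2.COLOR_RGB2HSV);m=cv2.inRange(h,(0,0,110),(180,70,255))
for c in cv2.findContours(m,0,cv2.CHAIN_APPROX_NONE)[0]:
    if cv2.contourArea(c)>600:
        x,y,w,hh=cv2.boundingRect(c);e=cv2.fitEllipse(cv2.convexHull(c));print("grey",x,y,w,hh,e,plane(t,[e[0]],25))
# cradle: outer corners of wall tops
m=cv2.inRange(h,(0,0,70),(180,75,255));k=np.zeros_like(m);k[141:201,322:392]=m[141:201,322:392]
c=max(cv2.findContours(k,0,cv2.CHAIN_APPROX_NONE)[0],key=cv2.contourArea);q=cv2.boxPoints(cv2.minAreaRect(c));print(q,plane(t,q,56))
S=12
for f,n,(x,y,w,hh) in((t,"ct",(322,140,66,50)),(s,"cs",(248,222,66,50))):
    cv2.imwrite(f"pics/{n}.png",cv2.resize(f["img"][y:y+hh,x:x+w],None,fx=12,fy=12,interpolation=cv2.INTER_CUBIC)[:,:,::-1])
E
```

```text
cams [1141.4 -165.8  956.7] [ 418.9   -0.1 1139.1]
spare 505.9777526855469 170.92115783691406 31.73285484313965 (254, 187, 22, 20)
spare 507.6106872558594 169.6552276611328 31.962684631347656 (364, 197, 23, 18)
[(15, np.float64(22.5), np.float32(38.01429)), (18, np.float64(22.1), np.float32(32.70459)), (21, np.float64(20.5), np.float32(33.191864)), (24, np.float64(20.0), np.float32(37.43319))]
 scene [(15, np.float64(15.5), np.float32(23.469648)), (18, np.float64(14.9), np.float32(22.759548)), (21, np.float64(15.3), np.float32(22.508541)), (24, np.float64(16.0), np.float32(24.849882))]
lower 587.016357421875 -108.81809997558594 32.35197448730469 (348, 161, 21, 20)
lower 588.8943481445312 -118.74934387207031 30.71259307861328 (271, 241, 13, 21)
[(15, np.float64(1.6), np.float32(47.24784)), (18, np.float64(7.6), np.float32(30.50145)), (21, np.float64(9.4), np.float32(25.752243)), (24, np.float64(9.9), np.float32(28.428852))]
 scene [(15, np.float64(-84.2), np.float32(91.937195)), (18, np.float64(-87.5), np.float32(78.81999)), (21, np.float64(-76.7), np.float32(63.585068)), (24, np.floa
[... 627 characters left out ...]
528076171875, 193.4243927001953), (68.99150085449219, 69.60871887207031), 57.25440979003906) [[515.6 177.2  25. ]]
grey 329 144 56 54 ((354.841796875, 171.29849243164062), (54.665035247802734, 66.63020324707031), 70.5501480102539) [[ 587.  -100.8   25. ]]
grey 0 55 640 120 ((329.29425048828125, 112.40803527832031), (132.05670166015625, 945.9622192382812), 90.82188415527344) [[768.  -20.8  25. ]]
grey 295 0 124 48 ((361.39141845703125, 22.0413818359375), (56.69621658325195, 166.96714782714844), 88.38419342041016) [[1055.2 -116.9   25. ]]
[[327.4 153.7]
 [376.6 142.8]
 [386.3 186.5]
 [337.1 197.4]] [[ 633.8  -16.2   56. ]
 [ 668.4 -161.6   56. ]
 [ 538.6 -190.8   56. ]
 [ 504.2  -46.5   56. ]]
```

View pics/ct.png

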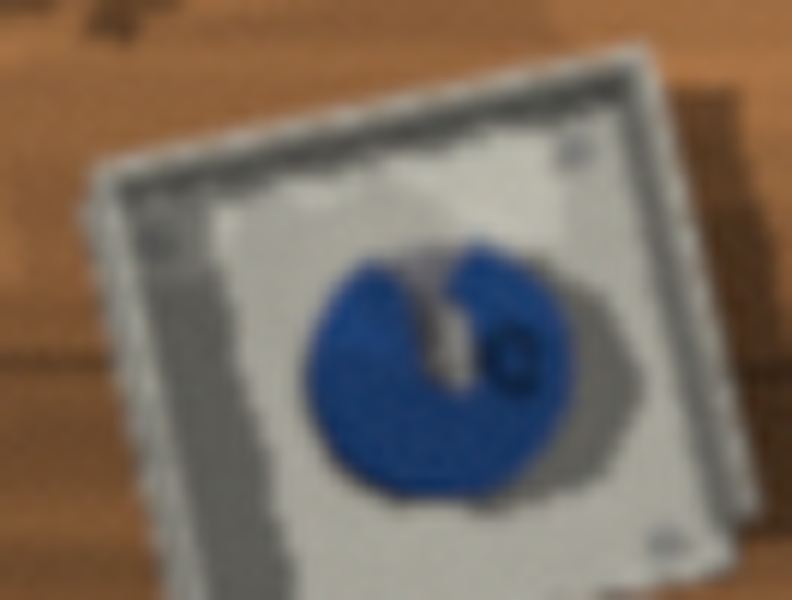

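View pics/cs.png

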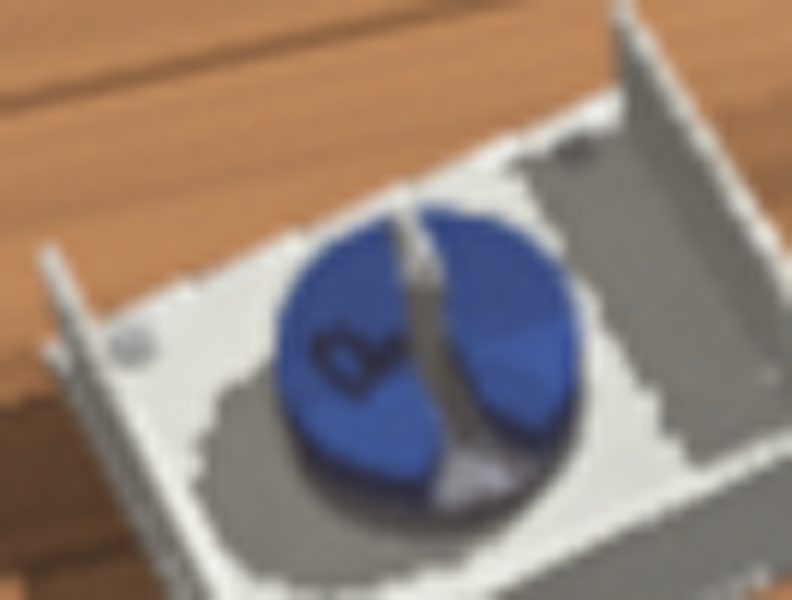

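Top crop: wall-top outer corners are at about (95,165), (650,48) and (760,515). The loaded disc's slot mouth lies between (375,265) and (475,245), and its centre is at about (442,372). Scene crop: slot mouth edges on the top face are near (437,465) and (525,437).

```bash
python3 - <<'E'
from h import *
np.set_printoptions(precision=1,suppress=True)
s=arm.grab_frame("scene");t=arm.grab_frame("top")
T=lambda *p:np.array(p)/12+[322,140]-.46
Sc=lambda *p:np.array(p)/12+[248,222]-.46
P=plane(t,T([95,165],[650,48],[760,515]),56);print(P,np.linalg.norm(P[0]-P[1]),np.linalg.norm(P[1]-P[2]))
y=P[0]-P[1];print("cradle yaw",np.degrees(np.arctan2(y[1],y[0]))-90, np.degrees(np.arctan2(*(P[1]-P[2])[1::-1])))
Q=plane(s,Sc([48,250],[622,2]),56);print("front tops scene",Q,np.linalg.norm(Q[0]-Q[1]),np.degrees(np.arctan2(*(Q[1]-Q[0])[1::-1]))-90)
# heights by two views: front-right wall corner
print(tri(s,Sc([48,250])[0],t,T([760,515])[0]))
print("slot top",plane(t,T([425,255],[442,372]),46))
print("slot scene",plane(s,Sc([481,451],[437,465],[525,437]),46))
# spare: slot end by both views (m1 crops, 5x)
a=np.array([596,141])/5-[80,0]+[336,177]-.4;b=np.array([599,462-300])/5-[80,0]+[225,165]-.4
print("spare inner end",tri(s,a,t,b),plane(s,[a],34),plane(t,[b],34))
print("eye",plane(t,T([455,378],[440,310]),90),plane(s,Sc([408,212],[430,280]),90), tri(s,Sc([408,212])[0],t,T([452,350])[0]))
# top-view slot for cradle: dark->nonblue profile at r=26..31
for z,c,f in((34,(506,170.5),t),(46,(587,-108.8),t),(34,(506.5,170.5),s)):
    for r in(25,28,31):
        A=np.arange(-90,91,2);a_=np.radians(A);uv=proj(f,np.c_[c[0]+r*np.cos(a_),c[1]+r*np.sin(a_),0*a_+z]).astype(np.float32)
        v=cv2.remap(f["img"].astype(np.float32),uv[:,:1],uv[:,1:],1).reshape(-1,3);d=(v[:,2]-v[:,0])
        lo=d<.5*np.median(d);print(z,r,A[lo])
E
```

```text
[[ 635.1  -22.4   56. ]
 [ 666.  -158.9   56. ]
 [ 550.4 -186.5   56. ]] 140.0291017603304 118.80386140031595
cradle yaw 12.744135111797291 13.409789104558154
front tops scene [[ 550.9 -186.    56. ]
 [ 520.   -52.    56. ]] 137.51936410293328 12.961563137091261
(array([ 550.5, -186.3,   55.6]), np.float64(0.539543888193171))
slot top [[ 615.5 -104.9   46. ]
 [ 586.3 -109.3   46. ]]
slot scene [[ 617.4 -106.2   46. ]
 [ 618.2 -115.9   46. ]
 [ 616.5  -96.5   46. ]]
spare inner end (array([503.9, 170.4,  33.7]), np.float64(1.6799857168721075)) [[504.  169.5  34. ]] [[504.1 171.2  34. ]]
eye [[ 578.1 -108.    90. ]
 [ 594.4 -104.3   90. ]] [[ 583.5 -111.5   90. ]
 [ 600.8 -110.6   90. ]] (array([ 584.3, -109.4,   90.5]), np.float64(4.430408740656122))
34 25 [ 2  4  6  8 10 12 14 16 18 20 22 24 26 28 30 32 34 36 38 40]
34 28 [ 0  2  4  6  8 10 12 14 16 18 20 22 24 26 28 30 32 34 36 38 40 42]
34 31 [ 0  2  4  6  8 10 12 14 16 18 20 22 24 26 28 30 32 34 36 38 40 42]
46 25 [-6 -4 -2  0  2  4  6  8 10 12 14 16 18 20 22 24 26]
46 28 [-10  -8  -6  -4  -2   0   2   4   6   8  10  12  14  16  18  20  22  24
  26  28  30]
46 31 [-12 -10  -8  -6  -4  -2   0   2   4   6   8  10  12  14  16  18  20  22
  24  26  28  30  32]
34 25 [ 2  4  6  8 10 12 14 16 18 20 22 24 26 28 30 32]
34 28 [ 0  2  4  6  8 10 12 14 16 18 20 22 24 26 28 30 32 34]
34 31 [-2  0  2  4  6  8 10 12 14 16 18 20 22 24 26 28 30 32 34]
```

Everything agrees. The cradle's origin is about (583,-107) with yaw 13°. The stack, and so the stem, is near (587,-109), and the lower slot is at about -0.07 rad, so I'll turn the spare's slot left. The spare disc is at (506.4,170.4) with its top at 34 mm and slot yaw about 19°.

```bash
cat >> h.py <<'E'
from scipy.spatial.transform import Rotation as Ro
def go(x,y,z,yaw):
    s=arm.read_state();R=Ro.from_rotvec(s["tcp_rot"])
    d=R.inv().apply(np.array([x,y,z])-s["eef_pos"])
    G=Ro.from_euler("z",yaw,degrees=True)*Ro.from_rotvec([np.pi,0,0])
    print("shift m",np.round(d/1000,4),"turn deg",np.round((R.inv()*G).as_rotvec(degrees=True),2))
def st():
    s=arm.read_state();R=Ro.from_rotvec(s["tcp_rot"]).as_matrix()
    print("t",round(s["time_s"],2),"p",np.round(s["eef_pos"],1),"yaw",round(np.degrees(np.arctan2(R[1,0],R[0,0])),1),"tz",np.round(R[:,2],3),"F",np.round(s["contact_force"],2),"M",np.round(s["moment"],2),"gap",round(s["finger_gap"],1),"g",s["grip_force"],"q7",round(s["joints"][6],2))
E
python3 - <<'E'
from h import *
st();go(500,-300,252,20)
E
```

```text
t 0.4 p [ 222.8 -610.6  253.2] yaw 20.0 tz [-0.  0. -1.] F [ 0.7  -0.64  0.05] M [ 0.02 -0.02  0.05] gap 85.3 g 0.0 q7 -0.05
shift m [ 0.3669 -0.1967  0.0012] turn deg [-0.01  0.    0.05]
```

```bash
python3 -m inch '[[0.08,0.055,-0.0285,0,0,0,0],[0.08,0.11,-0.057,0,0,0,0],[0.08,0.165,-0.0855,0,0,0,0],[0.08,0.22,-0.114,0,0,0,0],[0.08,0.275,-0.1425,0,0,0,0]]' 30 && python3 -m inch '[[0.08,0.046,-0.027,0,0,0,0],[0.08,0.091,-0.054,0,0,0,0],[0.08,0.091,-0.054,0,0,0,0]]' && python3 -c "
from h import *
st();go(506.4,170.4,120,19)"
```

```text
time_s: 1.02
eef_pos: [433.5, -381.0, 253.7]
tcp_rot: [3.093, 0.546, 0.001]
contact_force: [0.4, -0.6, -0.1]
finger_gap: 79.7
grip_force: 0.0
time_s: 1.4
eef_pos: [502.9, -295.0, 253.5]
tcp_rot: [-3.089, -0.561, -0.004]
contact_force: [-0.0, -0.3, -0.6]
finger_gap: 79.9
grip_force: 0.0
t 1.4 p [ 502.9 -295.   253.5] yaw 20.6 tz [ 0.002  0.002 -1.   ] F [-0.05 -0.32 -0.6 ] M [-0.04  0.01 -0.  ] gap 79.9 g 0.0 q7 -0.79
shift m [ 0.1666 -0.4343  0.1346] turn deg [-0.09 -0.17  1.6 ]
```

```bash
python3 -m inch '[[0.08,0.02,-0.054,0,0,0,0],[0.08,0.041,-0.108,0,0,0,0],[0.08,0.062,-0.162,0,0,0,0],[0.08,0.083,-0.216,0,0,0,0],[0.08,0.104,-0.27,0,0,0,0]]' && python3 -m inch '[[0.08,0.02,-0.054,0.02,0,0,0],[0.08,0.041,-0.108,0.06,0,0,0],[0.08,0.062,-0.164,0.11,0,0,0],[0.08,0.062,-0.164,0.12,0,0,0],[0.08,0.062,-0.164,0.12,0,0,0]]' && python3 -c "
from h import *
st();go(506.4,170.4,60,19)"
```

```text
time_s: 2.02
eef_pos: [504.2, -10.8, 253.6]
tcp_rot: [3.093, 0.544, 0.001]
contact_force: [0.8, -0.2, -0.7]
finger_gap: 80.0
grip_force: 0.0
time_s: 2.65
eef_pos: [505.0, 164.1, 131.6]
tcp_rot: [3.093, 0.55, -0.007]
contact_force: [0.0, -0.5, 0.1]
finger_gap: 79.8
grip_force: 0.0
t 2.65 p [505.  164.1 131.6] yaw 20.2 tz [-0.004 -0.001 -1.   ] F [ 0.01 -0.5   0.09] M [-0.04 -0.03  0.04] gap 79.8 g 0.0 q7 -1.78
shift m [ 0.0038 -0.0054  0.0716] turn deg [-0.01  0.24  1.18]
```

```bash
python3 -m inch '[[0.078,0.004,-0.0055,0.03,0,0,1.2],[0.078,0.004,-0.0055,0.0715,0,0,1.2],[0.078,0.004,-0.0055,0.0715,0,0,1.2],[0.078,0.004,-0.0055,0.0715,0,0,1.2]]' >/dev/null && python3 -c "
from h import *
st()" && python3 -m inch '[[0.078,0,0,0.008,0,0,0],[0.078,0,0,0.014,0,0,0],[0.078,0,0,0.014,0,0,0]]' && python3 -c "
from h import *
st();go(506.4,170.4,40,19)
f=arm.grab_frame('scene');g=arm.grab_frame('top')
cv2.imwrite('pics/g1.png',np.hstack([cv2.resize(f['img'][160:240,330:430],(400,320)),cv2.resize(g['img'][150:230,220:320],(400,320))])[:,:,::-1])"
```

```text
t 3.15 p [510.  169.6  63.6] yaw 18.7 tz [ 0.003  0.    -1.   ] F [1.69 0.83 0.39] M [ 0.   -0.04 -0.03] gap 78.0 g 0.0 q7 -1.87
time_s: 3.52
eef_pos: [508.0, 170.4, 47.6]
tcp_rot: [3.099, 0.515, -0.001]
contact_force: [0.1, -0.4, 0.9]
finger_gap: 78.2
grip_force: 0.0
t 3.52 p [508.  170.4  47.6] yaw 18.9 tz [-0.001 -0.    -1.   ] F [ 0.14 -0.37  0.86] M [ 0.   -0.03 -0.01] gap 78.2 g 0.0 q7 -1.88
shift m [-0.0015 -0.0006  0.0076] turn deg [ 0.01  0.04 -0.15]
```

View pics/g1.png

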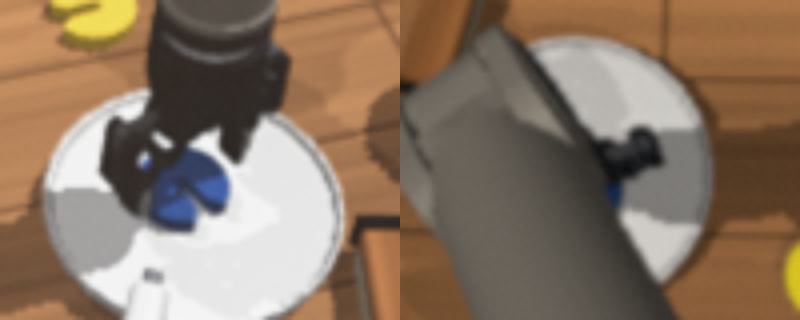

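The jaws stand either side of the disc, with the slot opening facing the camera between them. Next I'll feel down to the turntable.

```bash
P='from h import *;st()'; python3 -m inch '[[0.074,-0.0015,-0.0005,0.002,0,0,0],[0.074,-0.0015,-0.0005,0.004,0,0,0],[0.074,-0.0015,-0.0005,0.004,0,0,0]]' >/dev/null; python3 -c "$P"; python3 -m inch '[[0.074,0,0,0.002,0,0,0],[0.074,0,0,0.002,0,0,0]]'  >/dev/null; python3 -c "$P"; python3 -m inch '[[0.074,0,0,0.002,0,0,0],[0.074,0,0,0.002,0,0,0]]'  >/dev/null; python3 -c "$P"
```

```text
t 4.0 p [506.6 170.5  43.6] yaw 18.9 tz [-0. -0. -1.] F [0.36 0.84 0.49] M [ 0.   -0.04 -0.  ] gap 73.8 g 0.0 q7 -1.88
t 4.25 p [506.7 170.5  41.6] yaw 18.8 tz [-0. -0. -1.] F [-0.79  0.2  -0.29] M [-0.07 -0.02 -0.02] gap 73.7 g 0.0 q7 -1.88
t 4.5 p [506.6 170.4  39.6] yaw 18.8 tz [-0. -0. -1.] F [-0.36  0.42 -0.1 ] M [-0.02  0.02  0.  ] gap 74.1 g 0.0 q7 -1.89
```

```bash
P='from h import *;st()'; for i in 1 2 3; do python3 -m inch '[[0.074,0,0,0.0015,0,0,0],[0.074,0,0,0.0015,0,0,0]]' >/dev/null; python3 -c "$P"; done
```

```text
t 4.75 p [506.7 170.5  38.1] yaw 18.8 tz [-0. -0. -1.] F [-0.66  2.1  -0.64] M [ 0.06  0.01 -0.04] gap 73.8 g 0.0 q7 -1.89
t 5.0 p [506.7 170.5  36.6] yaw 18.8 tz [-0. -0. -1.] F [ 0.21  0.79 -0.67] M [ 0.02 -0.    0.  ] gap 74.0 g 0.0 q7 -1.89
t 5.25 p [506.6 170.5  35.1] yaw 18.8 tz [-0. -0. -1.] F [-0.03  0.07 -0.81] M [-0.05 -0.06  0.03] gap 74.2 g 0.0 q7 -1.89
```

```bash
P='from h import *;st()'; for i in 1 2 ; do python3 -m inch '[[0.074,0,0,0.0015,0,0,0],[0.074,0,0,0.0015,0,0,0]]' >/dev/null; python3 -c "$P"; done
```

```text
t 5.5 p [506.7 170.5  33.6] yaw 18.8 tz [-0. -0. -1.] F [0.27 0.08 0.02] M [ 0.07  0.01 -0.01] gap 74.1 g 0.0 q7 -1.89
t 5.75 p [506.9 170.6  33.1] yaw 18.8 tz [ 0. -0. -1.] F [-1.65 -1.13  8.45] M [-0.12  0.45 -0.04] gap 73.9 g 3.535644450712425 q7 -1.89
```

Contact came at TCP z=33, with the gap at 74. I'll raise 4–5 mm and centre the disc by squeezing in two directions.

```bash
P='from h import *;st()'; python3 -m inch '[[0.074,0,0,-0.005,0,0,0],[0.06,0,0,-0.005,0,0,0],[0.06,0,0,-0.005,0,0,0],[0.06,0,0,-0.005,0,0,0],[0.06,0,0,-0.005,0,0,0]]' 20 >/dev/null; python3 -c "$P"; python3 -m inch '[[0.074,0,0,0,0,0,0],[0.074,0,0,0,0,0,0],[0.074,0,0,0,0,0,-10],[0.074,0,0,0,0,0,-20],[0.074,0,0,0,0,0,-30]]' >/dev/null;  python3 -m inch '[[0.074,0,0,0,0,0,-10],[0.074,0,0,0,0,0,-20],[0.074,0,0,0,0,0,-25],[0.074,0,0,0,0,0,-25]]' >/dev/null; python3 -c "$P"; python3 -m inch '[[0.06,0,0,0,0,0,0],[0.06,0,0,0,0,0,0],[0.06,0,0,0,0,0,0],[0.06,0,0,0,0,0,0]]'>/dev/null; python3 -c "$P"
```

```text
t 6.38 p [507.2 171.   38.2] yaw 18.8 tz [ 0.001  0.    -1.   ] F [-1.7  -0.44  6.66] M [-0.    0.28 -0.01] gap 65.3 g 21.152770752087235 q7 -1.89
t 7.5 p [506.6 170.3  37. ] yaw 73.8 tz [-0.001 -0.    -1.   ] F [ 0.36  0.16 -0.16] M [-0.01  0.   -0.02] gap 74.2 g 0.0 q7 -1.07
t 8.0 p [506.4 170.4  37.3] yaw 73.8 tz [-0.001 -0.001 -1.   ] F [-1.73 -1.27  2.78] M [-0.14  0.49 -0.08] gap 65.5 g 22.669087909162045 q7 -1.07
```

```bash
P='from h import *;st()'; python3 -m inch '[[0.074,0,0,0,0,0,0],[0.074,0,0,0,0,0,0],[0.074,0,0,0,0,0,10],[0.074,0,0,0,0,0,20],[0.074,0,0,0,0,0,30]]' >/dev/null;  python3 -m inch '[[0.074,0,0,0,0,0,10],[0.074,0,0,0,0,0,20],[0.074,0,0,0,0,0,25],[0.074,0,0,0,0,0,25]]' >/dev/null; python3 -c "$P"; python3 -m inch '[[0.06,0,0,0,0,0,0],[0.06,0,0,0,0,0,0],[0.06,0,0,0,0,0,0],[0.06,0,0,0,0,0,0]]' 30 >/dev/null; python3 -c "$P";  python3 -m inch '[[0.06,0,0,-0.01,0,0,0],[0.06,0,0,-0.04,0,0,0],[0.06,0,0,-0.08,0,0,0],[0.06,0,0,-0.083,0,0,0],[0.06,0,0,-0.083,0,0,0]]' >/dev/null; python3 -c "$P
go(507.3,-127.2,120,18.8)
f=arm.grab_frame('scene');cv2.imwrite('pics/g2.png',cv2.resize(f['img'][120:240,330:450],(600,600),interpolation=2)[:,:,::-1])"
```

```text
t 9.12 p [506.9 170.7  37.3] yaw 18.9 tz [ 0.001 -0.    -1.   ] F [-0.29  0.79  0.33] M [ 0.02  0.   -0.  ] gap 74.1 g 0.0 q7 -1.89
t 9.62 p [506.8 170.8  37.6] yaw 18.9 tz [ 0.  0. -1.] F [-1.18 -0.36  5.73] M [0.07 0.34 0.05] gap 65.2 g 33.56686385348439 q7 -1.89
t 10.25 p [506.  169.8 119.5] yaw 18.8 tz [-0.001 -0.001 -1.   ] F [ 0.01 -0.37 -3.8 ] M [ 0.04 -0.01 -0.02] gap 65.0 g 35.370740946382284 q7 -1.82
shift m [-0.0947  0.2816 -0.0003] turn deg [0.03 0.09 0.03]
```

View pics/g2.png

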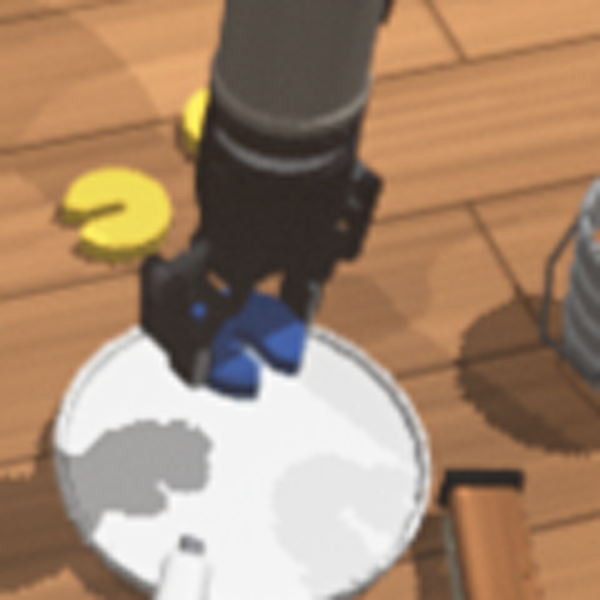

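Held: the jaws carry the disc, slot forward, at 3.8 N of weight. I'll carry it to the front of the cradle.

```bash
P='from h import *;st()'; python3 -m inch '[[0.06,-0.017,0.05,0,0,0,0],[0.06,-0.034,0.1,0,0,0,1],[0.06,-0.051,0.15,0,0,0,3],[0.06,-0.067,0.2,0,0,0,5],[0.06,-0.084,0.25,0,0,0,5.8]]' >/dev/null; python3 -m inch '[[0.06,-0.01,0.03,0,0,0,0],[0.06,-0.01,0.03,0,0,0,0],[0.06,-0.01,0.03,0,0,0,0]]' >/dev/null; python3 -c "$P
go(504.2,-128.1,66.8,13)"
```

```text
t 11.3 p [ 504.2 -123.7  119. ] yaw 13.1 tz [-0.002  0.001 -1.   ] F [-0.2   1.01 -2.72] M [ 0.01 -0.01  0.06] gap 64.4 g 35.488308537751436 q7 -1.3
shift m [-0.0009  0.0044  0.0522] turn deg [-0.1   0.12  0.08]
```

```bash
P='from h import *;st()'; python3 -m inch '[[0.06,-0.001,0.004,0.03,0,0,0],[0.06,-0.001,0.004,0.05,0,0,0],[0.06,-0.001,0.004,0.052,0,0,0],[0.06,-0.001,0.004,0.052,0,0,0],[0.06,-0.001,0.004,0.052,0,0,0]]' >/dev/null; python3 -c "$P
go(504.2,-128.1,66.8,13)
f=arm.grab_frame('scene');cv2.imwrite('pics/g3.png',cv2.resize(f['img'][190:290,240:340],(600,600),interpolation=2)[:,:,::-1])"
```

```text
t 11.93 p [ 505.9 -128.5   69.2] yaw 13.1 tz [ 0.002 -0.    -1.   ] F [-0.28 -0.3  -3.46] M [ 0.01 -0.05 -0.  ] gap 65.4 g 35.478484611958265 q7 -1.32
shift m [-0.0015 -0.0008  0.0024] turn deg [ 0.05 -0.1   0.09]
```

View pics/g3.png

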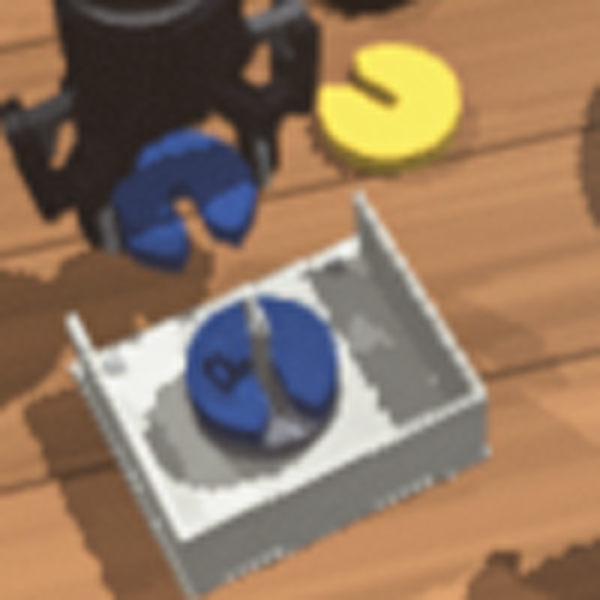

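The disc is in front of the cradle. Its slot end is at crop (182,200) and its mouth lies between (183,262) and (238,240), heading for the stem at (255,320). I'll check the angle and lower to height.

```bash
P='from h import *;st()'; python3 -m inch '[[0.06,-0.0015,-0.001,0.0024,0,0,0],[0.06,-0.0015,-0.001,0.0024,0,0,0],[0.06,-0.0015,-0.001,0.0024,0,0,0]]' >/dev/null; python3 -c "$P
np.set_printoptions(precision=1,suppress=True)
f=arm.grab_frame('scene');a=plane(f,np.array([[182,203],[183,260],[238,240]])/6+[239.6,189.6],66);print(a,np.linalg.norm(a[1]-a[2]))
m=(a[1]+a[2])/2;c=np.array([504.5,-128.2]);print(np.degrees(np.arctan2(*(m[:2]-c)[::-1])),np.linalg.norm(m[:2]-c))
b=proj(f,[[504.5,-128.2,66],[504.5+33*.974,-128.2+33*.225,66]]);print((b-[239.6,189.6])*6)"
```

```text
t 12.35 p [ 503.2 -128.3   66. ] yaw 13.0 tz [ 0. -0. -1.] F [ 0.78  0.19 -3.9 ] M [ 0.03 -0.02 -0.01] gap 65.0 g 35.47153176739812 q7 -1.32
[[ 512.1 -129.4   66. ]
 [ 541.6 -134.7   66. ]
 [ 537.6 -109.6   66. ]] 25.341464994940033
9.782973929691277 35.59233057192119
[[181.4 188.8]
 [212.4 243.8]]
```

```bash
cat > s.sh <<'E'
python3 -c "from h import *;st()"
E
python3 -m inch '[[0.06,0.013,0,0,0,0,0],[0.06,0.026,0,0,0,0,0],[0.06,0.039,0,0,0,0,0],[0.06,0.039,0,0,0,0,0]]' >/dev/null; sh s.sh
for i in 1 2 3; do python3 -m inch '[[0.06,0.002,0,0,0,0,0],[0.06,0.004,0,0,0,0,0],[0.06,0.005,0,0,0,0,0],[0.06,0.005,0,0,0,0,0]]' >/dev/null; sh s.sh; done
```

```text
t 12.9 p [ 543.1 -118.5   66. ] yaw 13.1 tz [ 0.002  0.    -1.   ] F [-0.75  0.15 -3.75] M [0.02 0.02 0.01] gap 65.0 g 35.47956274822354 q7 -1.36
t 13.4 p [ 546.1 -118.4   65.9] yaw 13.0 tz [ 0. -0. -1.] F [-0.96 -0.46 -3.01] M [-0.05  0.    0.04] gap 64.8 g 35.47674084082246 q7 -1.36
t 13.9 p [ 551.1 -117.    65.9] yaw 13.1 tz [ 0. -0. -1.] F [ 0.18  0.34 -3.7 ] M [0.01 0.   0.05] gap 64.9 g 35.477084051817656 q7 -1.36
t 14.4 p [ 556.  -115.9   65.9] yaw 13.1 tz [ 0. -0. -1.] F [ 0.69 -0.66 -4.82] M [-0.   -0.02 -0.  ] gap 64.9 g 35.476969834417105 q7 -1.37
```

```bash
for i in 1 2 3 4 ; do python3 -m inch '[[0.06,0.001,0,0,0,0,0],[0.06,0.002,0,0,0,0,0],[0.06,0.002,0,0,0,0,0]]' >/dev/null; sh s.sh; done
```

```text
t 14.78 p [ 557.9 -115.5   65.9] yaw 13.0 tz [ 0. -0. -1.] F [-0.29  0.03 -4.4 ] M [-0.   -0.09  0.02] gap 65.2 g 35.477411560714245 q7 -1.37
t 15.15 p [ 559.9 -115.    65.9] yaw 13.1 tz [ 0. -0. -1.] F [-0.6   0.01 -3.83] M [-0.01 -0.01  0.04] gap 64.9 g 35.47687640413642 q7 -1.37
t 15.53 p [ 561.9 -114.6   65.9] yaw 13.1 tz [ 0. -0. -1.] F [-1.04 -0.45 -3.09] M [ 0.02  0.06 -0.01] gap 64.6 g 35.47736456617713 q7 -1.37
t 15.9 p [ 563.8 -114.1   65.9] yaw 13.1 tz [ 0. -0. -1.] F [-0.84 -0.28 -3.71] M [ 0.05  0.02 -0.01] gap 64.7 g 35.47738881781697 q7 -1.37
```

```bash
for i in 1 2 3 4 ; do python3 -m inch '[[0.06,0.001,0,0,0,0,0],[0.06,0.0015,0,0,0,0,0],[0.06,0.0015,0,0,0,0,0]]' >/dev/null; sh s.sh; done
```

```text
t 16.27 p [ 565.1 -113.9   65.9] yaw 13.0 tz [-0. -0. -1.] F [-0.26  0.73 -4.19] M [ 0.02 -0.02  0.02] gap 64.8 g 35.47701196745038 q7 -1.37
t 16.65 p [ 566.3 -113.9   65.8] yaw 13.0 tz [-0.001 -0.    -1.   ] F [-0.45 -0.78 -2.78] M [-0.18  0.21 -0.05] gap 65.4 g 35.47524981200695 q7 -1.37
t 17.02 p [ 568.1 -113.6   65.9] yaw 13.0 tz [ 0.    -0.001 -1.   ] F [-1.18 -1.97 -4.63] M [-0.5   0.19 -0.05] gap 65.0 g 35.44057058170438 q7 -1.38
t 17.4 p [ 569.5 -113.2   65.9] yaw 13.0 tz [ 0.    -0.001 -1.   ] F [-0.71 -2.97 -3.14] M [-0.72  0.21 -0.06] gap 64.9 g 35.47798873856664 q7 -1.38
```

```bash
for i in 1 2 ; do python3 -m inch '[[0.06,0,0.0005,0,0,0,0],[0.06,0,0.0005,0,0,0,0],[0.06,0,0.0005,0,0,0,0]]' >/dev/null; sh s.sh; done
```

```text
t 17.77 p [ 569.7 -113.3   65.9] yaw 13.1 tz [ 0. -0. -1.] F [ 0.19 -3.17 -3.51] M [-0.58  0.22 -0.1 ] gap 64.9 g 35.47821158543229 q7 -1.38
t 18.15 p [ 570.  -113.4   66. ] yaw 13.1 tz [ 0.  0. -1.] F [ 0.12 -1.6  -3.53] M [-0.34  0.12  0.04] gap 65.1 g 35.46335404738784 q7 -1.37
```

```bash
python3 -m inch '[[0.06,0,0.0008,0,0,0,0],[0.06,0,0.0008,0,0,0,0],[0.06,0,0.0008,0,0,0,0]]' >/dev/null; sh s.sh; for i in 1 2 3; do python3 -m inch '[[0.06,0.001,0,0,0,0,0],[0.06,0.002,0,0,0,0,0],[0.06,0.002,0,0,0,0,0]]' >/dev/null; sh s.sh; done
```

```text
t 18.52 p [ 570.2 -114.1   66. ] yaw 13.1 tz [ 0.  0. -1.] F [ 0.03 -0.36 -3.35] M [0.04 0.01 0.07] gap 64.7 g 35.478496849536896 q7 -1.37
t 18.9 p [ 572.  -114.    65.9] yaw 13.1 tz [ 0. -0. -1.] F [ 0.25 -0.11 -3.08] M [0.02 0.01 0.04] gap 64.9 g 35.474638268351555 q7 -1.37
t 19.27 p [ 574.  -113.6   65.9] yaw 13.1 tz [ 0. -0. -1.] F [ 0.64  0.02 -3.55] M [-0.04 -0.01  0.04] gap 64.9 g 35.47545539215207 q7 -1.38
t 19.65 p [ 575.9 -113.2   65.9] yaw 13.1 tz [ 0. -0. -1.] F [ 0.88  0.66 -3.1 ] M [-0.01  0.01  0.02] gap 64.9 g 35.47577407211065 q7 -1.38
```

```bash
for i in 1 2 3; do python3 -m inch '[[0.06,0.001,0,0,0,0,0],[0.06,0.002,0,0,0,0,0],[0.06,0.002,0,0,0,0,0]]' >/dev/null; sh s.sh; done;  for i in 1 2 3; do python3 -m inch '[[0.06,0.001,0,0,0,0,0],[0.06,0.001,0,0,0,0,0],[0.06,0.001,0,0,0,0,0]]' >/dev/null; sh s.sh; done
```

```text
t 20.02 p [ 577.9 -112.7   65.9] yaw 13.0 tz [ 0. -0. -1.] F [ 0.47  0.03 -2.22] M [ 0.09 -0.02  0.05] gap 64.9 g 35.476587507873774 q7 -1.38
t 20.4 p [ 579.8 -112.3   65.9] yaw 13.1 tz [ 0. -0. -1.] F [-0.64  0.7  -3.96] M [ 0.02 -0.01 -0.01] gap 64.7 g 35.475803297013044 q7 -1.38
t 20.77 p [ 581.8 -111.8   65.9] yaw 13.1 tz [ 0. -0. -1.] F [-0.04 -0.46 -3.26] M [0.04 0.02 0.02] gap 65.0 g 35.47535598278046 q7 -1.38
t 21.15 p [ 582.6 -111.7   65.9] yaw 13.0 tz [-0. -0. -1.] F [ 0.26  0.17 -2.92] M [0.   0.03 0.05] gap 64.8 g 35.476056821644306 q7 -1.38
t 21.52 p [ 583.6 -111.4   65.9] yaw 13.0 tz [-0. -0. -1.] F [-0.14  0.06 -3.24] M [ 0.   -0.04 -0.02] gap 65.3 g 35.477642733603716 q7 -1.38
t 21.9 p [ 584.5 -111.2   65.9] yaw 13.0 tz [ 0. -0. -1.] F [ 0.5   0.32 -2.95] M [0.02 0.01 0.01] gap 64.8 g 35.476888585835695 q7 -1.38
```

```bash
for i in 1 2 3 4; do python3 -m inch '[[0.06,0.001,0,0,0,0,0],[0.06,0.001,0,0,0,0,0],[0.06,0.001,0,0,0,0,0]]' >/dev/null; sh s.sh; done
```

```text
t 22.27 p [ 585.5 -111.    65.9] yaw 13.0 tz [-0. -0. -1.] F [-0.26  0.14 -3.75] M [ 0.02 -0.04 -0.01] gap 64.6 g 35.47696441411972 q7 -1.38
t 22.65 p [ 586.5 -110.8   65.9] yaw 13.0 tz [ 0. -0. -1.] F [ 0.36 -0.79 -3.88] M [-0.04  0.    0.07] gap 64.5 g 35.47625536099076 q7 -1.38
t 23.02 p [ 587.5 -110.5   65.9] yaw 13.0 tz [ 0. -0. -1.] F [ 0.12 -0.33 -3.61] M [-0.04  0.03 -0.  ] gap 65.0 g 35.47609258443117 q7 -1.38
t 23.4 p [ 588.4 -110.3   65.9] yaw 13.0 tz [-0. -0. -1.] F [ 0.74 -0.52 -3.27] M [-0.01 -0.02  0.01] gap 64.8 g 35.476863998919725 q7 -1.38
```

```bash
for i in 1 2 3; do python3 -m inch '[[0.06,0.001,0,0,0,0,0],[0.06,0.001,0,0,0,0,0],[0.06,0.001,0,0,0,0,0]]' >/dev/null; sh s.sh; done
```

```text
t 23.77 p [ 589.1 -110.2   65.8] yaw 13.0 tz [-0.001 -0.    -1.   ] F [-2.22  0.01 -2.65] M [-0.08  0.26  0.01] gap 64.9 g 35.54400913417339 q7 -1.39
t 24.15 p [ 589.5 -110.1   65.7] yaw 13.0 tz [-0.002 -0.    -1.   ] F [-4.58 -0.69 -0.51] M [-0.24  0.96 -0.01] gap 65.3 g 35.72729643434286 q7 -1.39
t 24.52 p [ 589.8 -110.1   65.7] yaw 13.0 tz [-0.003 -0.001 -1.   ] F [-5.94 -1.61  1.15] M [-0.29  1.4  -0.04] gap 64.8 g 35.941950883716345 q7 -1.39
```

Contact with the slot end at x≈589, so I'll back off about 1 mm past it. After that I'll find the lateral centre.

```bash
python3 -m inch '[[0.06,-0.0036,0,0,0,0,0],[0.06,-0.0036,0,0,0,0,0],[0.06,-0.0036,0,0,0,0,0]]' >/dev/null; sh s.sh; for i in 1 2 3; do python3 -m inch '[[0.06,0,0.0008,0,0,0,0],[0.06,0,0.0008,0,0,0,0],[0.06,0,0.0008,0,0,0,0]]' >/dev/null; sh s.sh; done
```

```text
t 24.9 p [ 588.8 -110.2   66.1] yaw 13.1 tz [ 0.002  0.    -1.   ] F [-1.19  0.28 -2.08] M [-0.03  0.01 -0.02] gap 64.8 g 35.46022765338421 q7 -1.38
t 25.27 p [ 588.2 -111.2   65.9] yaw 13.0 tz [ 0. -0. -1.] F [ 1.02  0.1  -3.71] M [ 0.03 -0.    0.02] gap 64.6 g 35.47321725636721 q7 -1.38
t 25.65 p [ 588.3 -111.6   65.9] yaw 13.1 tz [ 0.  0. -1.] F [-0.24  0.53 -2.82] M [ 0.35 -0.01 -0.06] gap 65.0 g 35.516014862805605 q7 -1.38
t 26.02 p [ 588.3 -111.9   65.9] yaw 13.1 tz [-0.     0.001 -1.   ] F [-1.25  4.34 -2.91] M [ 0.91  0.17 -0.  ] gap 64.8 g 35.58148819953203 q7 -1.38
```

```bash
python3 -m inch '[[0.06,-0.0002,-0.0023,0,0,0,0],[0.06,-0.0002,-0.0023,0,0,0,0],[0.06,-0.0002,-0.0023,0,0,0,0],[0.06,-0.0002,-0.0023,0,0,0,0]]' >/dev/null; sh s.sh; for i in 1 2 3; do python3 -m inch '[[0.06,0,0,0,0,0,-6],[0.06,0,0,0,0,0,-10],[0.06,0,0,0,0,0,-10]]' >/dev/null; sh s.sh; done
```

```text
t 26.52 p [ 587.7 -111.3   65.9] yaw 13.0 tz [ 0.    -0.001 -1.   ] F [ 0.66 -0.44 -3.18] M [-0.   -0.04 -0.01] gap 64.8 g 35.476563703268766 q7 -1.38
t 26.9 p [ 587.7 -111.1   65.9] yaw 23.0 tz [ 0. -0. -1.] F [-0.2   0.1  -3.62] M [0.02 0.01 0.01] gap 64.9 g 35.476225297898054 q7 -1.23
t 27.27 p [ 587.7 -110.9   65.9] yaw 32.9 tz [ 0. -0. -1.] F [-0.16  0.28 -3.43] M [-0.01 -0.03  0.02] gap 64.7 g 35.47662332653999 q7 -1.08
t 27.65 p [ 587.7 -110.7   65.9] yaw 42.9 tz [ 0. -0. -1.] F [ 0.76 -0.22 -3.45] M [-0.03 -0.04  0.07] gap 64.9 g 35.47818185761571 q7 -0.93
```

```bash
for i in 1 2 3; do python3 -m inch '[[0.06,0,0,0,0,0,-6],[0.06,0,0,0,0,0,-10],[0.06,0,0,0,0,0,-10]]' >/dev/null; sh s.sh; done
```

```text
t 28.02 p [ 587.7 -110.7   65.9] yaw 52.9 tz [ 0. -0. -1.] F [ 0.23 -0.43 -3.92] M [-0.03  0.04  0.  ] gap 64.6 g 35.48068581148982 q7 -0.78
t 28.4 p [ 587.7 -110.7   65.9] yaw 62.9 tz [-0. -0. -1.] F [ 0.2   0.01 -3.54] M [ 0.01 -0.04  0.02] gap 65.3 g 35.48168387264013 q7 -0.63
t 28.77 p [ 587.6 -110.7   65.9] yaw 72.9 tz [-0. -0. -1.] F [ 0.43  0.39 -4.51] M [ 0.03  0.04 -0.01] gap 65.2 g 35.48170890659094 q7 -0.48
```

```bash
for i in 1 2 3; do python3 -m inch '[[0.06,0,0,0,0,0,-6],[0.06,0,0,0,0,0,-10],[0.06,0,0,0,0,0,-10]]' >/dev/null; sh s.sh; done
```

```text
t 29.15 p [ 587.6 -110.7   65.8] yaw 82.9 tz [-0. -0. -1.] F [ 0.43 -0.68 -3.99] M [-0.   -0.03 -0.04] gap 65.2 g 35.481920186430216 q7 -0.33
t 29.52 p [ 587.6 -110.7   65.8] yaw 92.9 tz [-0. -0. -1.] F [-0.23 -0.63 -2.85] M [0.01 0.01 0.04] gap 65.0 g 35.48173466697335 q7 -0.17
t 29.9 p [ 587.7 -110.7   65.9] yaw 102.9 tz [-0. -0. -1.] F [-0.85  0.3  -3.7 ] M [ 0.01  0.02 -0.05] gap 64.9 g 35.481165535748005 q7 -0.02
```

Turned 90° with no load on the stem. Now I'll lower it gently.

```bash
python3 -m inch '[[0.06,0,0,0.0006,0,0,0],[0.06,0,0,0.0012,0,0,0],[0.06,0,0,0.0012,0,0,0]]' >/dev/null; sh s.sh; for i in 1 2 3; do python3 -m inch '[[0.06,0,0,0.0005,0,0,0],[0.06,0,0,0.0005,0,0,0],[0.06,0,0,0.0005,0,0,0]]' >/dev/null; sh s.sh; done
```

```text
t 30.27 p [ 587.6 -110.6   64.6] yaw 103.0 tz [-0. -0. -1.] F [ 0.09 -0.36 -3.85] M [-0.02  0.    0.01] gap 64.8 g 35.48082947731018 q7 -0.02
t 30.65 p [ 587.7 -110.6   64.2] yaw 103.0 tz [ 0. -0. -1.] F [-0.05 -0.44 -3.31] M [0.03 0.04 0.04] gap 65.0 g 35.48104343935847 q7 -0.02
t 31.02 p [ 587.7 -110.6   63.7] yaw 103.0 tz [ 0. -0. -1.] F [ 0.2  -0.06 -3.58] M [ 0.03 -0.01 -0.01] gap 65.0 g 35.48032583668828 q7 -0.02
t 31.4 p [ 587.8 -110.6   63.5] yaw 103.0 tz [ 0. -0. -1.] F [-1.35 -0.1   1.31] M [-0.04  0.35 -0.02] gap 65.1 g 35.86273843422532 q7 -0.02
```

```bash
python3 -m inch '[[0.067,0,0,0,0,0,0],[0.068,0,0,0,0,0,0],[0.07,0,0,0,0,0,0],[0.074,0,0,0,0,0,0],[0.074,0,0,0,0,0,0]]' 20 >/dev/null; sh s.sh; python3 -m inch '[[0.074,0,0,-0.003,0,0,0],[0.074,0,0,-0.008,0,0,0],[0.074,0,0,-0.018,0,0,0],[0.074,0,0,-0.03,0,0,0]]' >/dev/null; sh s.sh
```

```text
t 32.02 p [ 587.7 -110.6   63.2] yaw 103.0 tz [ 0. -0. -1.] F [-0.62  0.2  -0.03] M [-0.01 -0.03  0.01] gap 74.2 g 0.0 q7 -0.02
t 32.52 p [ 587.8 -110.5   94.1] yaw 103.1 tz [ 0. -0. -1.] F [-0.18  0.63  0.89] M [0.04 0.02 0.03] gap 74.3 g 0.0 q7 0.0
```

```bash
python3 -m inch '[[0.074,0,0,-0.04,0,0,0],[0.074,0,0,-0.09,0,0,0],[0.074,0,0,-0.13,0,0,0]]' >/dev/null; python3 -m inch '[[0.074,0.01,-0.05,0,0,0,0],[0.074,0.01,-0.1,0,0,0,0],[0.074,0.01,-0.15,0,0,0,0],[0.074,0.01,-0.17,0,0,0,0],[0.074,0.01,-0.17,0,0,0,0]]' >/dev/null; python3 -c "
from h import *
st()
f=arm.grab_frame('scene');g=arm.grab_frame('top')
cv2.imwrite('pics/g4.png',np.hstack([cv2.resize(f['img'][205:290,245:330],(400,400),interpolation=2),cv2.resize(g['img'][130:210,315:395],(400,400),interpolation=2)])[:,:,::-1])"
```

```text
t 33.52 p [ 418.8 -139.8  223.9] yaw 102.9 tz [ 0.    -0.002 -1.   ] F [ 0.79 -0.56  1.43] M [-0.01 -0.02  0.03] gap 74.1 g 0.0 q7 0.39
```

View pics/g4.png

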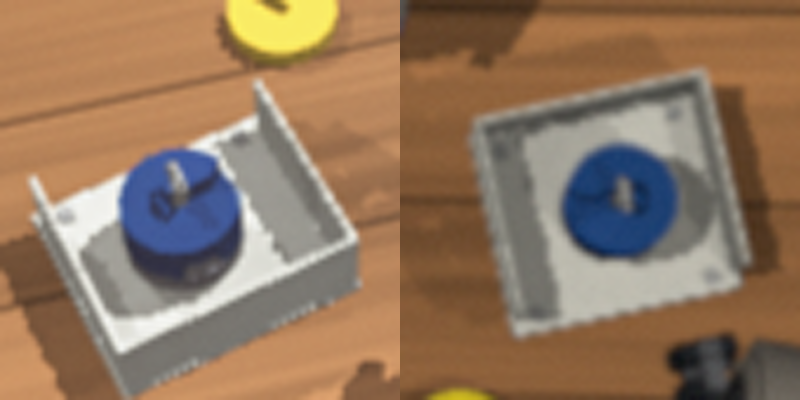

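The disc lies flush on the stack, centred on the stem, with its slot facing the left wall (top view, about (575,188)). The slot beneath still faces the back. The arm is clear.

```bash
python3 -c "
from workcell import arm
print(arm.sign_off())"
```

```text
the job is handed in; nothing more can be done
None
```

The spare blue disc is on the stem and lying flush on the stack, with its slot turned to the left wall, away from the slot beneath, and the job is handed in at about 34 s; no verdict was returned.

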